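# Dose one grinding ball from the bead wheel

## Task

On the bead dispenser, turn the wheel by its crank post until the pocket holding the round steel ball (not the stir bar, the square nut or the empty pocket) sits over the drop hole, keeping the trap shut while you do. Then tip the trap's lever across so that the ball drops into the cup below. Do not touch the ball with the gripper: it must stay clean.

Things in the scene. Friction and masses are not known exactly. Their poses are not given: they have to be found in the camera images.
- dispenser: Grey foot 200 x 200 mm, fixed; dark deck 190 x 190, its top 105 above the bench. Origin on the bench under the wheel's axis, z up, x towards the drop hole: 48 x 48 mm, centred at x = 60, y = 0, shut by a steel flap flush with the deck. Below: a clear chute and, fixed to the foot, a clear cup, inner diameter 66 to 72, rim 53 and floor 12 above the bench. The deck edge is at x = 95.
- wheel: White wheel on the deck, rim diameter 168 mm; four ring pockets (inner diameter 34, 90 degrees apart, centres 60 from the axis, tops 120 above the bench). Origin on its axis at deck height. Turns over half a turn either way with light friction (1 N at the post), stays where left, drags its items along the deck: the ball, a white stir bar 28 long, a square nut 20 wide; one pocket is empty.
- bead: Round steel ball, diameter 24 mm, about 60 g, loose in one pocket of the wheel with 5 mm of play to each side, resting on the deck. Origin at its centre, 117 mm above the bench at the start. Its axes mean nothing.
- crank (a point): Centre of the top of the wheel's crank post: an upright black cylinder, diameter 16 mm, free to spin about itself, standing on the wheel 60 mm from its axis, midway between two pockets. Top 175 mm above the bench; the cylinder goes down to 123 mm. The point's axes turn with the post.
- lever_tip (a point): Centre of the 16 mm black ball on the tip of the trap's lever, a dark rod of diameter 10 mm, 70 mm from axle to tip. In the dispenser's frame the tip is at x = 112 mm (outside the deck edge); trap shut: y = -64, 161 above the bench, leaning 34 degrees to -y; fully open: y = +14, same height, leaning 34 degrees to +y. Push it to +y to open.
- trap (a joint): Angle of the trap's flap and lever, which turn as one, rad: 0 shut (start), 1.2 fully open (stop). The level axle runs along the dispenser's x at its y = -25 mm, 103 mm above the bench. It stays where it is left (about 1 N at the lever's tip). The ball falls shortly before the stop, so open it fully. Best pushed along the arc of its tip.
Things that resemble listed ones, but are neither listed nor needed, are in the scene too. What is meant by the bead is not blue, green or pink, and is the smaller of those in its own colour.

How it is judged:
By the outcome, as a careful person would: the job done as asked, in the order asked, and still so for the second after the job is handed in, with the robot touching nothing.
It also fails if it takes over 50 s, if anything falls off the work surface, if the arm or the gripper's body presses on something with over 40 N, if the wrist force passes 120 N, or if a joint passes its speed limit or range.

## Robot

A 6-joint arm with a two-finger parallel gripper is mounted at the origin on the work surface. World frame = base frame: x ahead of the robot, y to its left, z up, the work surface at z = 0. Lengths are in m, angles in degrees, forces in N, time in s.
With the tool pointing down it reaches from about 0.3 to 0.875 m from the base axis. Payload 4.2 kg.
Tool frame: the origin (TCP) lies on the front face of the gripper's body, between the roots of the fingers; the fingertips stand 73 mm ahead of it and the grasp point (between the pads) lies 54 mm ahead of it; x points along the fingers, z is the direction in which the jaws open and shut, and the axes are right-handed (so a half turn about x gives the same grasp; the last joint's range is limited). The gripper opens to 85 mm and grips with 20 to 120 N. Pads are 22 mm wide; open, the fingers measure 114 mm over their backs; the gripper's body (76 mm by 85 mm) begins 54 mm behind the grasp point. The pads swing forward as they close: fully open they stand 13 mm farther back than shut.
Start: joints at [74.943, 18.312, 89.639, -0, 72.044, -1.146], TCP at [0.138, 0.558, 0.304] pointing down, gripper open.
Joint ranges: [-177.97, 177.97], [-48.28, 115.42], [12.27, 149.76], [-77.06, 257.06], [2.81, 150.46], [-146.56, 146.56]. Speed limits (degrees/s): [147.25, 147.25, 180, 180, 180, 180].

## Interface

Orientations are given as [roll, pitch, yaw] about the fixed x, y, z axes, in that order (R = Rz(yaw) Ry(pitch) Rx(roll)).
In Python, from rig import observe, cams, order gives the robot as it stands.
- The arm moves only by the tool move_arm, never from a script. Its argument "rows" is a list of rows, each an object with "linear": the shift along the tool's x, y, z in units of 25 mm (1.0 is 25 mm), a list of three; "delta_rot": the turn, a rotation vector about the tool's x, y, z in units of 6 degrees (1.0 is 6 degrees), a list of three. A call has 1 to 12 rows; each row shifts and turns the commanded pose from where the row before left it, along the tool's axes as they then stand; what a row does not reach is not made up. A row lasts 1/12 s, in which the tool goes at most 41.7 mm and 7.16 degrees, less where a joint would pass 70% of its speed; a pose out of reach is approached as far as the arm can. A call is refused whole if a number of a shift passes 1 or a number of a turn 1, either way. A call with a gripper value outside its range is refused whole. "hand" is the finger opening in mm, from 0 to 85.4, set as the call begins (left out, the last holds). The fingers move at their own pace and stop on an object; "squeeze" is the grip in N (left out, the last holds). Time passes only in rows, so rows that do not move let the fingers close. It gives the time, the measured TCP pose, the force and the opening at its end, in the units of the state.
- observe(): the state, without advancing time (a new reading comes with each control period).
- cams.grab_frame(name): name is "scene" or "top"; returns a dict with "pixels" (480x640x3 uint8, red, green, blue), "range_z" (480x640 float32, m along the optical axis (not along the pixel's ray), 0 where there is no reading), "vertical_fov" (degrees; the focal length in pixels is half the picture's height over the tangent of half this angle, whatever the lens; pixels are square), "cx", "cy" (the principal point, pixels), "eye" and "attitude" of the camera in the world. Camera axes: x right, y down, z forward; pixel columns grow to the right and rows downward; lengths in m; the calibration is good to about 2 mm. A picture is of the moment at which its call begins.
- order.close_job(): hands the job in, once; it reports no verdict.
Trained networks look in a picture, given as the dict that the camera call returned (one of the last four; its "shot" number tells which), for a name from the list of things; names that differ only in an ending like _2 or _b are one class to them, and where a whole thing is asked for, a point or a joint stands for the part that bears it (a point fixed in the world has none). Each returns a list of dicts, best first, with "confidence" (0 to 1); they miss things now and then, are a little off and sometimes report something else, mostly with a low value. They report only what shows in the picture. A call takes as long as a camera call. They do not tell look-alikes from the thing itself.
- cams.outline_of(picture, name): "mask" (480x640 bool, what is visible of it) and "centre" ([column, row] in pixels, amid what is visible of it).
The state is a dict: "time": time; "qpos": joint angles; "joint_velocities": joint speeds; "tau": joint torques, N m; "eef_pos": TCP position; "orientation": TCP orientation; "wrist_force": force on the tool from outside, world axes, zero at the start; "wrist_torque": the same for the moment, N m; "finger_gap": finger opening in m.
Only numpy, scipy, OpenCV 4.12 (cv2) and the standard library are available. Lean on these libraries where they do the work, as an engineer would, in place of code of your own. Each camera call takes 0.05 s, during which the arm holds its last target. There are 200 camera calls.

## Working session

There is one attempt and no reset: what is moved stays moved. The work goes in short steps, Python scripts to look and compute and a tool call to move; the robot and the scene stay as the last step left them, time stands still between calls to the robot, and variables do not carry over. Pictures are saved under pics/ and viewed, about 8 in all and at most 12, crops included, and the job is handed in when it is done.

Besides the shell and the picture viewer there is one more tool, called after "Emit:" as name(argument=value, ...), one argument or row to a line, values as JSON. move_arm: Moves the arm, as the interface text tells. Its arguments: {"type":"object","properties":{"rows":{"type":"array","items":{"type":"object","properties":{"linear":{"type":"array","items":{"type":"number"}},"delta_rot":{"type":"array","items":{"type":"number"}}}}},"hand":{"type":"number"},"squeeze":{"type":"number"}},"required":["rows"]}

```bash
mkdir -p pics
cat > h.py <<'E'
import numpy as np,cv2
from rig import observe,cams,order
from scipy.spatial.transform import Rotation as R
def cam(p):
    f=240/np.tan(np.radians(p["vertical_fov"])/2); return f
def att(p):
    a=np.array(p["attitude"])
    return a if a.shape==(3,3) else R.from_euler('xyz',a,degrees=True).as_matrix()
def pt(p,u,v,d=None):
    f=cam(p); 
    if d is None: d=p["range_z"][int(v),int(u)]
    return np.array(p["eye"])+att(p)@np.array([(u-p["cx"])/f*d,(v-p["cy"])/f*d,d])
def cloud(p):
    f=cam(p); v,u=np.mgrid[:480,:640]; d=p["range_z"]
    c=np.stack([(u-p["cx"])/f*d,(v-p["cy"])/f*d,d],-1)
    return np.array(p["eye"])+c@att(p).T
E
python3 - <<'E'
from h import *
print(observe())
for n in("scene","top"):
    p=cams.grab_frame(n); cv2.imwrite(f"pics/{n}0.png",p["pixels"][:,:,::-1])
    print(n,p["eye"],p["attitude"],p["vertical_fov"],p["cx"],p["cy"])
    for k in("dispenser","wheel","bead","crank","lever_tip","trap"):
        for o in cams.outline_of(p,k):
            m=o["mask"]&(p["range_z"]>0); w=cloud(p)[m]
            print(k,round(o["confidence"],2),np.round(o["centre"]),m.sum(),np.round(np.median(w,0),3) if len(w) else '')
E
```

```text
{'time': 0.0, 'qpos': array([ 7.49440207e+01,  1.83547366e+01,  8.97047526e+01,  2.95494591e-04,
        7.20452513e+01, -1.14461602e+00]), 'joint_velocities': array([ 0.05000756,  0.01810207,  0.06171466, -0.06776624,  0.0038891 ,
       -0.02256394]), 'tau': array([ 7.82683237e-04, -4.15547919e+01, -2.34147710e+01,  6.45371415e-05,
        8.56351457e-03, -8.55329461e-06]), 'eef_pos': array([0.13814094, 0.55781734, 0.30306232]), 'orientation': array([ 178.70170426,   89.89525919, -105.20975038]), 'wrist_force': array([ 0.63369177, -0.36111503, -0.01628038]), 'wrist_torque': array([-0.01337282,  0.02853254,  0.01587702]), 'finger_gap': 0.08533627578633576}
scene [1.07617218 0.18605946 0.58786767] [-128.82352982    0.22743688  102.12342301] 48.168966121715115 316.1093153030451 233.7513537976497
wheel 0.66 [335. 235.] 5678 [0.508 0.087 0.119]
bead 0.76 [450. 259.] 152 [0.403 0.254 0.019]
bead 0.72 [450. 283.] 295 [0.464 0.262 0.024]
bead 0.58 [344. 210.] 193 [0.451 0.095 0.123]
bead 0.54 [425. 228.] 146 [0.325 0.213 0.018]
bead 0.48 [385. 214.] 103 [0.315 0.148 0.029]
crank 0.95 [368. 205.] 364 [0.477 0.131 0.155]
crank 0.72 [348. 208.] 179 [0.45  0.096 0.124]
crank 0.25 [327. 293.] 14327 [0.563 0.093 0.077]
lever_tip 0.77 [328. 281.] 855 [0.62  0.093 0.111]
trap 0.65 [329. 280.] 892 [0.617 0.094 0.109]
top [0.39665453 0.06346438 0.88366114] [-171.77547796    0.58450125  -89.56698095] 45.479653736342996 311.41514446611205 243.05092076174972
dispenser 0.79 [320. 260.] 14355 [0.5   0.074 0.105]
wheel 0.81 [305. 244.] 5421 [0.503 0.081 0.12 ]
bead 0.94 [267. 381.] 389 [0.314 0.139 0.028]
bead 0.78 [219. 378.] 217 [0.321 0.211 0.02 ]
bead 0.77 [190. 323.] 197 [0.399 0.252 0.02 ]
bead 0.63 [295. 288.] 287 [0.447 0.092 0.125]
bead 0.53 [186. 283.] 339 [0.458 0.26  0.026]
crank 0.63 [267. 265.] 179 [0.472 0.129 0.174]
lever_tip 0.87 [295. 202.] 1100 [0.568 0.096 0.106]
trap 0.73 [294. 202.] 1220 [0.569 0.097 0.106]
```

Run:
```python
import cv2
a=cv2.imread("pics/scene0.png")[150:390,200:500];b=cv2.imread("pics/top0.png")[130:400,170:430]
cv2.imwrite("pics/a.png",cv2.resize(a,None,fx=2.6,fy=2.4));cv2.imwrite("pics/b.png",cv2.resize(b,None,fx=2.2,fy=2.2))
```

```text
(no output)
```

View pics/a.png

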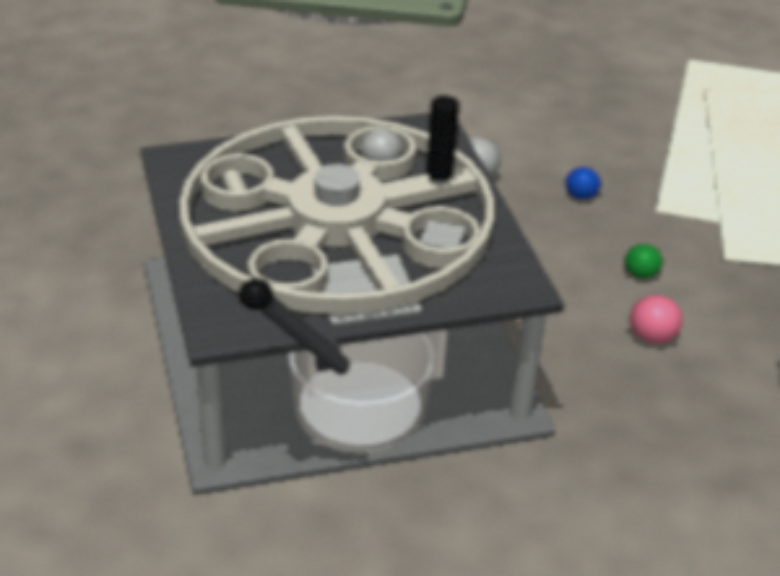

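View pics/b.png

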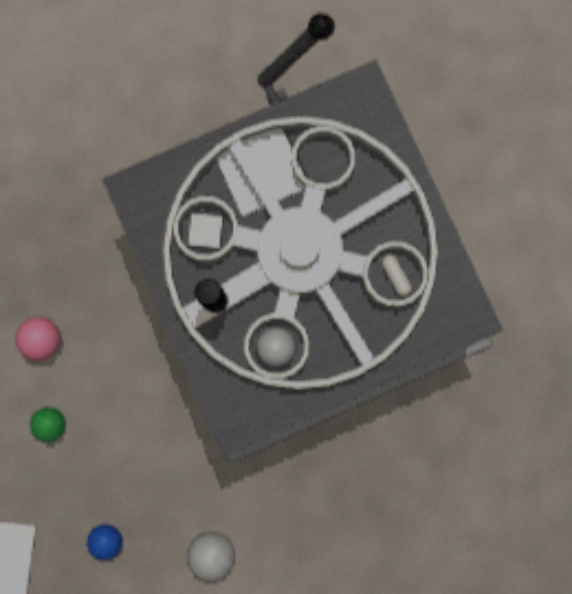

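Scene crop: the ball sits in the pocket at crop ~(380,148), beside the crank post (443,135); the lever tip is at (256,293). Top crop: the ball is at (277,346), crank (210,295), nut (205,230), empty pocket (322,158), stir bar (397,275), and the lever leans to the lower-y side. The larger grey ball on the bench is the look-alike.

```bash
cat > geo.py <<'E'
from h import *
from scipy.optimize import least_squares
def geo(p,tag=""):
    W=cloud(p); ok=p["range_z"]>0; near=np.linalg.norm(W[...,:2]-[0.5,0.08],axis=-1)<.16
    D=W[ok&near&(abs(W[...,2]-.105)<.006)][:,:2]
    rect=cv2.minAreaRect((D*1000).astype(np.float32)); print(tag,"deck rect",rect,len(D))
    w=max(cams.outline_of(p,"wheel"),key=lambda o:o["confidence"])["mask"]
    M=W[w&ok&(abs(W[...,2]-.119)<.006)][:,:2]
    c=np.array([.5,.08])
    for _ in range(20):
        d=np.linalg.norm(M-c,axis=1); S=M[(d>.076)&(d<.088)]
        c=least_squares(lambda c:np.linalg.norm(S-c,axis=1)-.0825,c).x
    print("axis",c,len(S)); 
    for k in("bead","crank"):
        for o in cams.outline_of(p,k):
            m=o["mask"]&ok; q=W[m]; h=q[:,2].max()
            if h<.11 or np.linalg.norm(np.median(q[:,:2],0)-c)>.09: continue
            t=q[q[:,2]>np.percentile(q[:,2],60)]; x=pt(p,*o["centre"],None)
            g=t[:,:2].mean(0)
            print(k,round(o["confidence"],2),"top pts",t.mean(0).round(4),"med",np.median(q,0).round(4),"r",np.linalg.norm(g-c).round(4),"ang",np.degrees(np.arctan2(*(g-c)[::-1])).round(1))
    m=ok&near&(W[...,2]>.15)
    print("high pts:")
    n,l,s,_=cv2.connectedComponentsWithStats(m.astype(np.uint8))
    for i in range(1,n):
        if s[i,4]>10: q=W[l==i]; print(s[i,4],q.min(0).round(3),q.max(0).round(3),q.mean(0).round(4))
    return c
if __name__=="__main__":
    for n in("top","scene"): geo(cams.grab_frame(n),n)
E
python3 geo.py
```

```text
top deck rect ((514.9883422851562, 83.25395202636719), (209.93629455566406, 190.43533325195312), 24.499435424804688) 13281
axis [0.50479596 0.07896858] 1258
bead 0.74 top pts [0.4472 0.0934 0.1278] med [0.4467 0.0933 0.125 ] r 0.0594 ang 166.0
crank 0.44 top pts [0.474  0.1297 0.1762] med [0.4724 0.129  0.1745] r 0.0593 ang 121.3
high pts:
155 [0.626 0.06  0.15 ] [0.642 0.08  0.172] [0.6319 0.069  0.1634]
151 [0.466 0.122 0.15 ] [0.481 0.138 0.178] [0.4733 0.1295 0.1727]
scene deck rect ((511.220703125, 83.97482299804688), (215.66168212890625, 190.73568725585938), 24.582109451293945) 6402
axis [0.50430921 0.08023216] 1519
bead 0.67 top pts [0.4479 0.0948 0.1273] med [0.4506 0.0959 0.1242] r 0.0583 ang 165.5
crank 0.58 top pts [0.4752 0.1311 0.1707] med [0.4771 0.1315 0.1563] r 0.0586 ang 119.7
high pts:
223 [0.463 0.123 0.15 ] [0.481 0.139 0.177] [0.4758 0.1312 0.1659]
193 [0.626 0.061 0.15 ] [0.64  0.081 0.17 ] [0.6342 0.0703 0.162 ]
```

```bash
cat > go.py <<'E'
from h import *
import sys
def go(target,jaw=None):
    s=observe(); M=R.from_euler('xyz',s["orientation"],degrees=True).as_matrix(); p=s["eef_pos"]
    print("t",s["time"],"p",p.round(4),"F",s["wrist_force"].round(1),"gap",s["finger_gap"]); print(M.round(3))
    print("lin units",(M.T@(np.array(target)-p)/.025).round(2))
    if jaw is not None:
        a=np.radians(jaw); z=np.array([np.cos(a),np.sin(a),0]); 
        if z@M[:,2]<0: z=-z
        x=np.array([0,0,-1.]); T=np.stack([x,np.cross(z,x),z],1)
        print("rot units",(R.from_matrix(M.T@T).as_rotvec(degrees=True)/6).round(2), "lin after rot",(T.T@(np.array(target)-p)/.025).round(2))
if __name__=="__main__":
    a=[float(v) for v in sys.argv[1:]]; go(a[:3],a[3] if len(a)>3 else None)
E
python3 go.py .474 .131 .270 114.5
```

```text
t 1.1 p [0.1382 0.5581 0.3039] F [ 0.1 -0.  -0.8] gap 0.08505348770951451
[[ 0.    -0.971  0.24 ]
 [ 0.     0.24   0.971]
 [-1.    -0.     0.   ]]
lin units [  1.36 -17.14 -13.36]
rot units [-6.4  0.   0. ] lin after rot [  1.36  -5.14 -21.12]
```

Emit:
move_arm(
  rows=[
    {"linear": [0,-0.5,-0.4],"delta_rot": [0,0,0]},
    {"linear": [0,-0.85,-0.66],"delta_rot": [0,0,0]},
    {"linear": [0,-0.85,-0.66],"delta_rot": [0,0,0]},
    {"linear": [0,-0.85,-0.66],"delta_rot": [0,0,0]},
    {"linear": [0,-0.85,-0.66],"delta_rot": [0,0,0]},
    {"linear": [0,-0.85,-0.66],"delta_rot": [0,0,0]},
    {"linear": [0,-0.85,-0.66],"delta_rot": [0,0,0]},
    {"linear": [0,-0.85,-0.66],"delta_rot": [0,0,0]},
    {"linear": [0,-0.85,-0.66],"delta_rot": [0,0,0]},
    {"linear": [0,-0.85,-0.66],"delta_rot": [0,0,0]},
    {"linear": [0,-0.85,-0.66],"delta_rot": [0,0,0]},
    {"linear": [0,-0.85,-0.66],"delta_rot": [0,0,0]},
  ],
  hand=50,
)

```text
time: 2.1
eef_pos: [0.3318, 0.3111, 0.3041]
orientation: [-99.3, 90.0, -23.2]
wrist_force: [0.3, 0.7, -0.6]
finger_gap: 0.05
```

Emit:
move_arm(
  rows=[
    {"linear": [0.1,-0.85,-0.66],"delta_rot": [0,0,0]},
    {"linear": [0.1,-0.85,-0.66],"delta_rot": [0,0,0]},
    {"linear": [0.1,-0.85,-0.66],"delta_rot": [0,0,0]},
    {"linear": [0.1,-0.85,-0.66],"delta_rot": [0,0,0]},
    {"linear": [0.1,-0.85,-0.66],"delta_rot": [0,0,0]},
    {"linear": [0.1,-0.85,-0.66],"delta_rot": [0,0,0]},
    {"linear": [0.1,-0.85,-0.66],"delta_rot": [0,0,0]},
    {"linear": [0.1,-0.85,-0.66],"delta_rot": [0,0,0]},
    {"linear": [0,-0.4,-0.4],"delta_rot": [0,0,0]},
    {"linear": [0,0,0],"delta_rot": [0,0,0]},
  ],
)

```text
time: 2.93
eef_pos: [0.4728, 0.1292, 0.2837]
orientation: [-155.0, 89.9, -79.1]
wrist_force: [0.9, 0.3, 0.0]
finger_gap: 0.0498
```

Emit:
move_arm(
  rows=[
    {"linear": [0,0,0],"delta_rot": [-0.8,0,0]},
    {"linear": [0,0,0],"delta_rot": [-0.8,0,0]},
    {"linear": [0,0,0],"delta_rot": [-0.8,0,0]},
    {"linear": [0,0,0],"delta_rot": [-0.8,0,0]},
    {"linear": [0,0,0],"delta_rot": [-0.8,0,0]},
    {"linear": [0,0,0],"delta_rot": [-0.8,0,0]},
    {"linear": [0,0,0],"delta_rot": [-0.8,0,0]},
    {"linear": [0,0,0],"delta_rot": [-0.8,0,0]},
    {"linear": [0,0,0],"delta_rot": [0,0,0]},
  ],
)

```text
time: 3.68
eef_pos: [0.471, 0.1321, 0.284]
orientation: [36.6, 90.0, 151.2]
wrist_force: [-0.2, 0.3, 0.5]
finger_gap: 0.05
```

```bash
python3 go.py .474 .131 .209 114.5
python3 - <<'E'
from h import *
print(observe()["qpos"].round(1))
p=cams.grab_frame("scene"); cv2.imwrite("pics/c.png",cv2.resize(p["pixels"][120:360,220:520,::-1],None,fx=2.5,fy=2.5))
E
```

```text
t 3.6833 p [0.471  0.1321 0.284 ] F [-0.2  0.3  0.5] gap 0.05002534957897995
[[-0.    -0.909 -0.416]
 [ 0.    -0.416  0.909]
 [-1.     0.     0.   ]]
lin units [ 3.   -0.09 -0.09]
rot units [ 0.01  0.   -0.  ] lin after rot [ 3.   -0.09 -0.09]
[  14.3   11.4  102.2    0.    66.3 -100.3]
```

View pics/c.png

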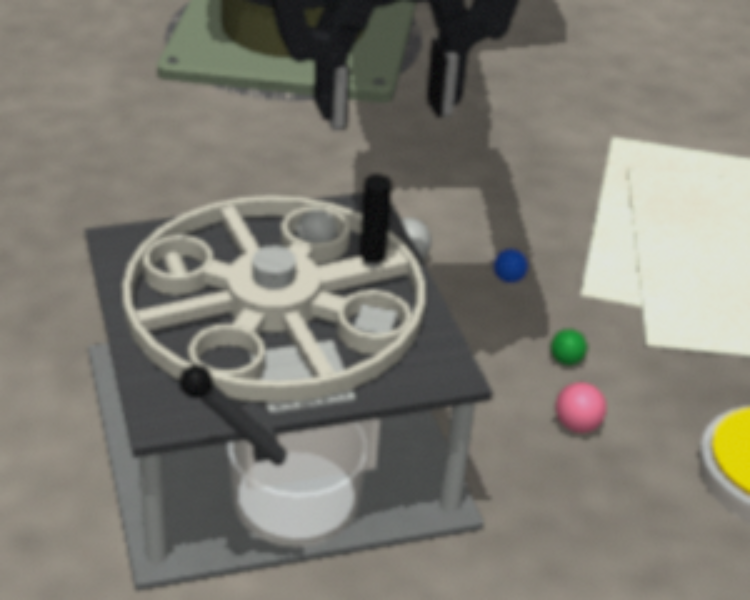

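The fingers at (335,100) and (450,90) straddle the post at (377,180), so I'll descend and grip.

Emit:
move_arm(
  rows=[
    {"linear": [0.5,-0.09,-0.09],"delta_rot": [0,0,0]},
    {"linear": [0.8,0,0],"delta_rot": [0,0,0]},
    {"linear": [0.8,0,0],"delta_rot": [0,0,0]},
    {"linear": [0.6,0,0],"delta_rot": [0,0,0]},
    {"linear": [0.3,0,0],"delta_rot": [0,0,0]},
    {"linear": [0,0,0],"delta_rot": [0,0,0]},
  ],
)

```text
time: 4.23
eef_pos: [0.4737, 0.1307, 0.2075]
orientation: [77.8, 89.8, -167.8]
wrist_force: [-0.3, -0.3, -0.4]
finger_gap: 0.0496
```

Emit:
move_arm(
  rows=[
    {"linear": [0,0,0]},
    {"linear": [0,0,0]},
    {"linear": [0,0,0]},
    {"linear": [0,0,0]},
    {"linear": [0,0,0]},
    {"linear": [0,0,0]},
  ],
  hand=8,
  squeeze=20,
)

```text
invalid input
```

Run:
```python
from geo import *
s=observe(); print(s["eef_pos"],s["wrist_force"],s["finger_gap"])
c=np.array([.5045,.0796]);d=s["eef_pos"][:2]-c;print(np.linalg.norm(d),np.degrees(np.arctan2(d[1],d[0]))-24.5)
for n in("scene",):geo(cams.grab_frame(n),n)
# plan: tool increments
a=np.radians(np.linspace(96,-45,25)); 
P=60*np.stack([np.cos(a),np.sin(a)],1); D=np.diff(P,axis=0)/25
print(np.stack([-D[:,0],D[:,1]],1).round(3).tolist())
```

```text
[0.47370988 0.13068649 0.20749023] [-0.31331496 -0.33964849 -0.38606994] 0.049588250961186076
0.05964780762066348 96.5776114418451
scene deck rect ((512.7411499023438, 84.6907958984375), (214.75054931640625, 190.60150146484375), 24.47456932067871) 6417Traceback (most recent call last):
  File "<stdin>", line 4, in <module>
  File "geo.py", line 7, in geo
    w=max(cams.outline_of(p,"wheel"),key=lambda o:o["confidence"])["mask"]
      ~~~^^^^^^^^^^^^^^^^^^^^^^^^^^^^^^^^^^^^^^^^^^^^^^^^^^^^^^^^^
ValueError: max() iterable argument is empty
```

delta_rot is required in every row. I'll close again with it included.

Emit:
move_arm(
  rows=[
    {"linear": [0,0,0],"delta_rot": [0,0,0]},
    {"linear": [0,0,0],"delta_rot": [0,0,0]},
    {"linear": [0,0,0],"delta_rot": [0,0,0]},
    {"linear": [0,0,0],"delta_rot": [0,0,0]},
    {"linear": [0,0,0],"delta_rot": [0,0,0]},
    {"linear": [0,0,0],"delta_rot": [0,0,0]},
  ],
  hand=8,
  squeeze=20,
)

```text
time: 4.83
eef_pos: [0.4752, 0.1309, 0.2098]
orientation: [-98.0, 89.9, 16.5]
wrist_force: [-0.6, -0.1, 5.2]
finger_gap: 0.0153
```

Run:
```python
from geo import *
s=observe(); print(s["eef_pos"],s["wrist_force"],s["finger_gap"])
a=np.radians(np.linspace(96,-45,25)); 
P=60*np.stack([np.cos(a),np.sin(a)],1); D=np.diff(P,axis=0)/25
print(np.stack([-D[:,0],D[:,1]],1).round(2).tolist())
```

```text
[0.47521718 0.13094828 0.20977305] [-0.64067346 -0.09273311  5.15348631] 0.015279930320957062
[[-0.25, 0.01], [-0.25, -0.01], [-0.24, -0.04], [-0.24, -0.06], [-0.23, -0.09], [-0.22, -0.11], [-0.21, -0.13], [-0.19, -0.15], [-0.18, -0.17], [-0.16, -0.19], [-0.14, -0.2], [-0.12, -0.22], [-0.09, -0.23], [-0.07, -0.24], [-0.05, -0.24], [-0.02, -0.25], [0.0, -0.25], [0.03, -0.24], [0.05, -0.24], [0.08, -0.23], [0.1, -0.22], [0.12, -0.21], [0.15, -0.2], [0.16, -0.18]]
```

Emit:
move_arm(
  rows=[
    {"linear": [0,-0.25,0.01],"delta_rot": [0,0,0]},
    {"linear": [0,-0.25,-0.01],"delta_rot": [0,0,0]},
    {"linear": [0,-0.24,-0.04],"delta_rot": [0,0,0]},
    {"linear": [0,-0.24,-0.06],"delta_rot": [0,0,0]},
    {"linear": [0,-0.23,-0.09],"delta_rot": [0,0,0]},
    {"linear": [0,-0.22,-0.11],"delta_rot": [0,0,0]},
    {"linear": [0,0,0],"delta_rot": [0,0,0]},
  ],
)

```text
time: 5.42
eef_pos: [0.5121, 0.1395, 0.2098]
orientation: [-85.3, 89.8, 29.1]
wrist_force: [0.8, 3.0, 5.6]
finger_gap: 0.0155
```

```bash
cat > st.py <<'E'
from h import *
s=observe(); print(s["time"],s["eef_pos"],s["wrist_force"],s["finger_gap"])
c=np.array([.5045,.0796]);d=s["eef_pos"][:2]-c;print(np.linalg.norm(d),np.degrees(np.arctan2(d[1],d[0]))-24.5)
E
python3 st.py
```

```text
5.4167 [0.51206305 0.13951809 0.20978994] [0.84295073 3.01025108 5.64027756] 0.01548647571136979
0.0603935246313615 58.30599219976668
```

Going well: the forces are small and the radius is right. I'll continue.

Emit:
move_arm(
  rows=[
    {"linear": [0,-0.21,-0.13],"delta_rot": [0,0,0]},
    {"linear": [0,-0.19,-0.15],"delta_rot": [0,0,0]},
    {"linear": [0,-0.18,-0.17],"delta_rot": [0,0,0]},
    {"linear": [0,-0.16,-0.19],"delta_rot": [0,0,0]},
    {"linear": [0,-0.14,-0.2],"delta_rot": [0,0,0]},
    {"linear": [0,-0.12,-0.22],"delta_rot": [0,0,0]},
    {"linear": [0,-0.09,-0.23],"delta_rot": [0,0,0]},
    {"linear": [0,-0.07,-0.24],"delta_rot": [0,0,0]},
    {"linear": [0,-0.05,-0.24],"delta_rot": [0,0,0]},
    {"linear": [0,0,0],"delta_rot": [0,0,0]},
  ],
)

```text
time: 6.25
eef_pos: [0.5581, 0.1106, 0.2098]
orientation: [-108.7, 89.7, 5.7]
wrist_force: [4.1, 1.8, 5.4]
finger_gap: 0.0158
```

Emit:
move_arm(
  rows=[
    {"linear": [0,-0.02,-0.25],"delta_rot": [0,0,0]},
    {"linear": [0,0,-0.25],"delta_rot": [0,0,0]},
    {"linear": [0,0.03,-0.24],"delta_rot": [0,0,0]},
    {"linear": [0,0.05,-0.24],"delta_rot": [0,0,0]},
    {"linear": [0,0.08,-0.23],"delta_rot": [0,0,0]},
    {"linear": [0,0.1,-0.22],"delta_rot": [0,0,0]},
    {"linear": [0,0.12,-0.21],"delta_rot": [0,0,0]},
    {"linear": [0,0.15,-0.2],"delta_rot": [0,0,0]},
    {"linear": [0,0.16,-0.18],"delta_rot": [0,0,0]},
    {"linear": [0,0,0],"delta_rot": [0,0,0]},
  ],
)

```text
time: 7.08
eef_pos: [0.5621, 0.0568, 0.2098]
orientation: [-153.9, 89.9, -39.4]
wrist_force: [0.7, -1.4, 6.9]
finger_gap: 0.0153
```

```bash
python3 st.py
```

```text
7.0833 [0.56214536 0.05682136 0.20978667] [ 0.6665545  -1.41051205  6.87351105] 0.015307330278234551
0.061982687788701994 -46.061522226606115
```

Emit:
move_arm(
  rows=[
    {"linear": [0,0,0],"delta_rot": [0,0,0]},
    {"linear": [0,0,0],"delta_rot": [0,0,0]},
    {"linear": [0,0,0],"delta_rot": [0,0,0]},
    {"linear": [-0.4,0,0],"delta_rot": [0,0,0]},
    {"linear": [-0.8,0,0],"delta_rot": [0,0,0]},
    {"linear": [-1,0,0],"delta_rot": [0,0,0]},
    {"linear": [-0.8,0,0],"delta_rot": [0,0,0]},
    {"linear": [0,-0.7,-1],"delta_rot": [0,0,0]},
    {"linear": [0,-0.7,-1],"delta_rot": [0,0,0]},
    {"linear": [0,-0.7,-1],"delta_rot": [0,0,0]},
    {"linear": [0,-0.7,-0.3],"delta_rot": [0,0,0]},
  ],
  hand=40,
)

```text
time: 8.0
eef_pos: [0.6616, 0.0096, 0.2844]
orientation: [-170.7, 89.9, -56.3]
wrist_force: [-0.5, 0.3, 0.5]
finger_gap: 0.04
```

Emit:
move_arm(
  rows=[
    {"linear": [0,0,-1],"delta_rot": [0,0,0]},
    {"linear": [0,0,-1],"delta_rot": [0,0,0]},
    {"linear": [0,0,0],"delta_rot": [0,0,0]},
    {"linear": [0,0,0],"delta_rot": [0,0,0]},
    {"linear": [0,0,0],"delta_rot": [0,0,0]},
  ],
  hand=0,
)

```text
time: 8.42
eef_pos: [0.6802, -0.033, 0.2839]
orientation: [26.7, 89.9, 141.2]
wrist_force: [0.2, 0.5, -1.1]
finger_gap: -0.0
```

```bash
python3 st.py
python3 - <<'E'
from geo import *
p=cams.grab_frame("top"); cv2.imwrite("pics/d.png",cv2.resize(p["pixels"][130:330,200:430,::-1],None,fx=2.6,fy=2.6))
try: geo(p)
except Exception as e: print(e)
a=np.radians(24.5);c=np.array([.5045,.0796])
print(c+np.array([[np.cos(a),-np.sin(a)],[np.sin(a),np.cos(a)]])@[.112,-.105])
E
```

```text
8.4167 [ 0.68024405 -0.03295468  0.28390634] [ 0.15608346  0.51696955 -1.13023096] -6.160725532720308e-06
0.2086972121204893 -57.13739411051664
 deck rect ((515.0542602539062, 83.35792541503906), (210.1848602294922, 190.7665252685547), 24.56123924255371) 12229
max() iterable argument is empty
[0.64995845 0.03049971]
```

View pics/d.png

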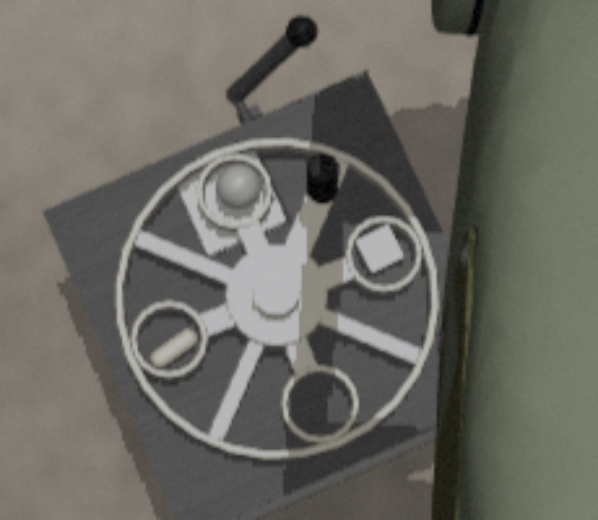

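The ball's pocket, at crop (237,187), sits centred over the flap, which is still shut, and the lever has not moved. Next I bring the closed fingers down to the -y side of the lever tip.

Emit:
move_arm(
  rows=[
    {"linear": [0.6,0.05,0.4],"delta_rot": [0,0,0]},
    {"linear": [0.9,0,0.8],"delta_rot": [0,0,0]},
    {"linear": [0.8,0,0.8],"delta_rot": [0,0,0]},
    {"linear": [0.1,0,0.8],"delta_rot": [0,0,0]},
    {"linear": [0,0,0.4],"delta_rot": [0,0,0]},
    {"linear": [0,0,0],"delta_rot": [0,0,0]},
  ],
)

```text
time: 9.02
eef_pos: [0.6454, 0.0414, 0.2245]
orientation: [-14.4, 90.0, 100.3]
wrist_force: [0.4, -0.7, 0.9]
finger_gap: -0.0001
```

```bash
cat >> st.py <<'E'
a=np.radians(24.5);print("disp",1000*np.array([[np.cos(a),np.sin(a)],[-np.sin(a),np.cos(a)]])@d)
E
python3 st.py
python3 - <<'E'
from h import *
p=cams.grab_frame("scene"); cv2.imwrite("pics/e.png",cv2.resize(p["pixels"][150:400,180:480,::-1],None,fx=2.4,fy=2.4))
E
```

```text
9.0167 [0.64540564 0.0413899  0.22446805] [ 0.42197264 -0.72736648  0.86985313] -0.00011545290773691189
0.14599455801951933 -39.6723105755501
disp [112.37320314 -93.2023293 ]
```

View pics/e.png

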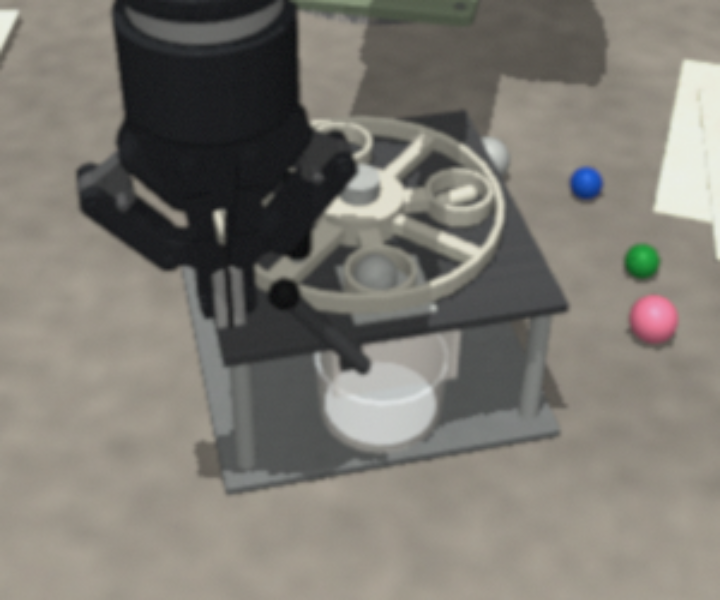

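The closed fingertips, around (230,310), stand just on the -y side of the lever ball at (284,294). The ball is in its pocket over the flap at (378,270). Pushing along the arc now.

Emit:
move_arm(
  rows=[
    {"linear": [-0.15,0,0.25],"delta_rot": [0,0,0]},
    {"linear": [-0.15,0,0.32],"delta_rot": [0,0,0]},
    {"linear": [-0.15,0,0.32],"delta_rot": [0,0,0]},
    {"linear": [-0.1,0,0.32],"delta_rot": [0,0,0]},
    {"linear": [-0.05,0,0.32],"delta_rot": [0,0,0]},
    {"linear": [0,0,0.32],"delta_rot": [0,0,0]},
    {"linear": [0,0,0],"delta_rot": [0,0,0]},
  ],
)

```text
time: 9.65
eef_pos: [0.6285, 0.0812, 0.2442]
orientation: [-120.5, 89.5, -6.0]
wrist_force: [-1.0, -3.1, 15.1]
finger_gap: -0.0001
```

```bash
python3 st.py
```

```text
9.65 [0.62845966 0.08118718 0.24423238] [-1.03593998 -3.13126736 15.1366734 ] -0.00012106090346330572
0.12396982216603118 -23.76642638948702
disp [113.45668242 -49.96096499]
```

Run:
```python
from h import *
p=cams.grab_frame("scene"); cv2.imwrite("pics/f.png",cv2.resize(p["pixels"][150:350,240:440,::-1],None,fx=3,fy=3))
```

```text
(no output)
```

View pics/f.png

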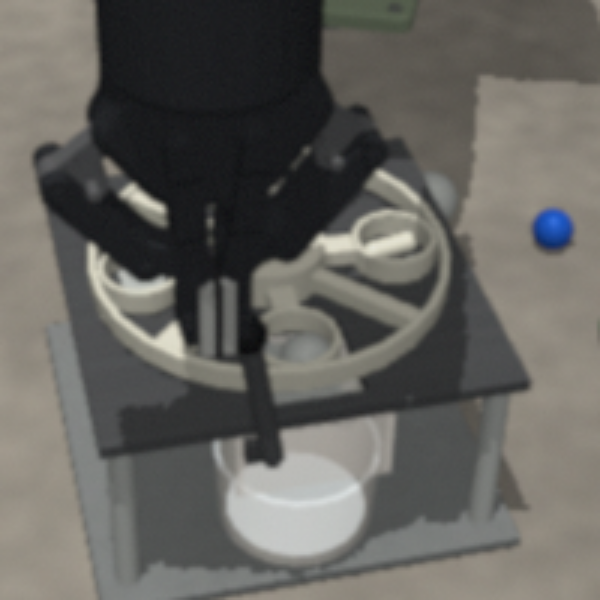

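The lever is now nearly upright and its ball (250,335) sits tight under the sloping finger linkage, which explains the upward force. I'll back off and turn the gripper 90° so a flat finger side does the pushing.

Emit:
move_arm(
  rows=[
    {"linear": [-0.2,0,-0.3],"delta_rot": [0,0,0]},
    {"linear": [-0.2,0,-0.8],"delta_rot": [0,0,0]},
    {"linear": [0,0,-0.8],"delta_rot": [0,0,0]},
    {"linear": [0,0,0],"delta_rot": [0.9,0,0]},
    {"linear": [0,0,0],"delta_rot": [1,0,0]},
    {"linear": [0,0,0],"delta_rot": [1,0,0]},
    {"linear": [0,0,0],"delta_rot": [1,0,0]},
    {"linear": [0,0,0],"delta_rot": [1,0,0]},
    {"linear": [0,0,0],"delta_rot": [1,0,0]},
    {"linear": [0,0,0],"delta_rot": [1,0,0]},
    {"linear": [0,0,0],"delta_rot": [1,0,0]},
    {"linear": [0,0,0],"delta_rot": [1,0,0]},
  ],
)

```text
time: 10.7
eef_pos: [0.6467, 0.038, 0.2492]
orientation: [34.0, 90.0, 94.8]
wrist_force: [-0.5, 0.4, 0.3]
finger_gap: 0.0003
```

Emit:
move_arm(
  rows=[
    {"linear": [0,0,0],"delta_rot": [1,0,0]},
    {"linear": [0,0,0],"delta_rot": [1,0,0]},
    {"linear": [0,0,0],"delta_rot": [1,0,0]},
    {"linear": [0,0,0],"delta_rot": [1,0,0]},
    {"linear": [0,0,0],"delta_rot": [1,0,0]},
    {"linear": [0,0,0],"delta_rot": [1,0,0]},
    {"linear": [0,0,0],"delta_rot": [0.1,0,0]},
    {"linear": [0,0,0],"delta_rot": [0,0,0]},
  ],
)

```text
time: 11.37
eef_pos: [0.6468, 0.038, 0.2491]
orientation: [61.6, 90.0, 86.2]
wrist_force: [0.4, 0.2, 0.8]
finger_gap: -0.0002
```

```bash
python3 st.py; python3 go.py .6454 .0414 .2245 24.5
python3 - <<'E'
from h import *
a=np.radians(24.5);Rm=np.array([[np.cos(a),np.sin(a)],[-np.sin(a),np.cos(a)]])
for n in("top","scene"):
    p=cams.grab_frame(n);W=cloud(p)
    d=(W[...,:2]-[.5045,.0796])@Rm.T
    m=(p["range_z"]>0)&(abs(d[...,0]-.112)<.012)&(d[...,1]>-.075)&(d[...,1]<.03)&(W[...,2]>.13)&(W[...,2]<.19)
    print(n,m.sum(),d[m].min(0) if m.any() else '',d[m].max(0) if m.any() else '', W[m][:,2].max() if m.any() else '')
    t=m&(W[...,2]>.16)
    if t.any(): print(d[t].mean(0),W[t][:,2].mean())
E
```

```text
11.3667 [0.64676011 0.03796763 0.24907906] [0.37402697 0.20200235 0.77217736] -0.00016179068316468127
0.14822682629716144 -40.812094179843825
disp [112.18652777 -96.87814522]
t 11.3667 p [0.6468 0.038  0.2491] F [0.4 0.2 0.8] gap -0.00016179068316468127
[[ 0.    -0.416  0.909]
 [ 0.     0.909  0.416]
 [-1.     0.     0.   ]]
lin units [0.98 0.15 0.01]
rot units [ 0.02  0.   -0.  ] lin after rot [0.98 0.15 0.01]
top 0   
scene 326 [ 0.10540655 -0.04285099] [ 0.11923934 -0.02438877] 0.18125291935782806
[ 0.11436601 -0.03543519] 0.17380441111801187
```

Emit:
move_arm(
  rows=[
    {"linear": [0.4,0.3,0],"delta_rot": [0,0,0]},
    {"linear": [0.4,0.5,0],"delta_rot": [0,0,0]},
    {"linear": [0,0.5,0],"delta_rot": [0,0,0]},
    {"linear": [0,0.3,0],"delta_rot": [0,0,0]},
    {"linear": [0,0.3,0],"delta_rot": [0,0,0]},
    {"linear": [0,0.3,0],"delta_rot": [0,0,0]},
    {"linear": [0.05,0.3,0],"delta_rot": [0,0,0]},
    {"linear": [0.1,0.3,0],"delta_rot": [0,0,0]},
    {"linear": [0,0,0],"delta_rot": [0,0,0]},
  ],
)

```text
time: 12.22
eef_pos: [0.6173, 0.1028, 0.2251]
orientation: [77.1, 90.0, 101.7]
wrist_force: [-0.5, -0.5, -0.1]
finger_gap: -0.0003
```

```bash
python3 st.py
```

```text
12.2167 [0.61726301 0.10280268 0.22507334] [-0.48682251 -0.53287238 -0.08322835] -0.0002820812588312161
0.11512541526122744 -12.872815250282477
disp [112.23196918 -25.64851524]
```

Emit:
move_arm(
  rows=[
    {"linear": [0.05,0.25,0],"delta_rot": [0,0,0]},
    {"linear": [0.05,0.2,0],"delta_rot": [0,0,0]},
    {"linear": [0,0.15,0],"delta_rot": [0,0,0]},
    {"linear": [0,0.1,0],"delta_rot": [0,0,0]},
    {"linear": [0,0,0],"delta_rot": [0,0,0]},
  ],
)

```text
time: 12.63
eef_pos: [0.6103, 0.1179, 0.2226]
orientation: [112.6, 90.0, 137.1]
wrist_force: [0.1, -0.9, -0.1]
finger_gap: 0.0002
```

```bash
python3 st.py
python3 - <<'E'
from h import *
p=cams.grab_frame("scene"); cv2.imwrite("pics/g.png",cv2.resize(p["pixels"][150:350,240:440,::-1],None,fx=3,fy=3))
E
```

```text
12.6333 [0.61032192 0.11786977 0.22259116] [ 0.10526906 -0.94264938 -0.12570264] 0.0001771031346394081
0.11252934258659776 -4.617824939876467
disp [112.16405884  -9.05962734]
```

View pics/g.png

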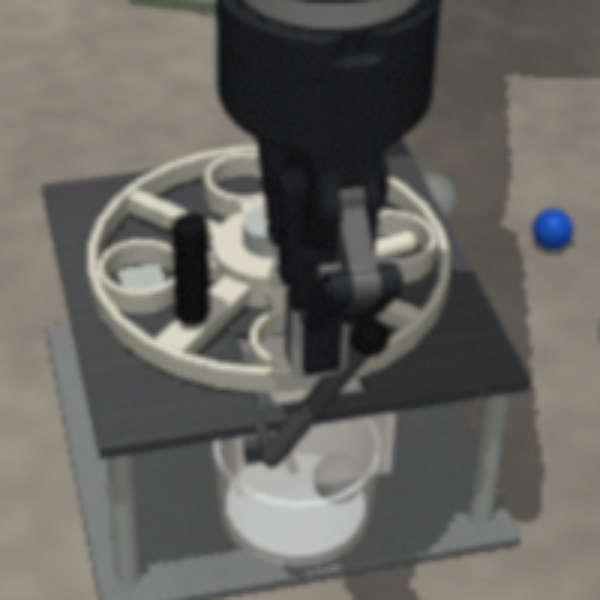

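The ball shows in the cup at (340,475) and the lever leans to +y. I'll push on gently until it meets the stop.

Emit:
move_arm(
  rows=[
    {"linear": [0,0.12,0],"delta_rot": [0,0,0]},
    {"linear": [0,0.08,0],"delta_rot": [0,0,0]},
    {"linear": [0,0,0],"delta_rot": [0,0,0]},
  ],
)

```text
time: 12.93
eef_pos: [0.6094, 0.1201, 0.2231]
orientation: [-81.4, 89.7, -56.9]
wrist_force: [2.9, -7.2, 1.1]
finger_gap: 0.0
```

The force rose to 7 N, so the lever is at the stop. Backing off, raising and checking.

Emit:
move_arm(
  rows=[
    {"linear": [0,-0.4,0],"delta_rot": [0,0,0]},
    {"linear": [-0.2,-0.8,0],"delta_rot": [0,0,0]},
    {"linear": [-0.8,-0.8,0],"delta_rot": [0,0,0]},
    {"linear": [-1,-0.8,0],"delta_rot": [0,0,0]},
    {"linear": [-1,-1,0],"delta_rot": [0,0,0]},
    {"linear": [0,-1,0],"delta_rot": [0,0,0]},
    {"linear": [0,-1,0],"delta_rot": [0,0,0]},
    {"linear": [0,-1,0],"delta_rot": [0,0,0]},
    {"linear": [0,0,0],"delta_rot": [0,0,0]},
    {"linear": [0,0,0],"delta_rot": [0,0,0]},
  ],
)

```text
time: 13.77
eef_pos: [0.6791, -0.034, 0.2971]
orientation: [101.5, 89.9, 125.8]
wrist_force: [0.4, -0.2, 0.2]
finger_gap: -0.0001
```

```bash
python3 st.py
python3 - <<'E'
from h import *
p=cams.grab_frame("scene"); cv2.imwrite("pics/h.png",cv2.resize(p["pixels"][150:350,220:440,::-1],None,fx=3,fy=3))
W=cloud(p)
for o in cams.outline_of(p,"bead"):
    m=o["mask"]&(p["range_z"]>0); print(round(o["confidence"],2),o["centre"],np.median(W[m],0).round(3))
E
```

```text
13.7667 [ 0.67912354 -0.03396301  0.29708136] [ 0.36836451 -0.21571329  0.1820919 ] -9.014665940852164e-05
0.20830251117679816 -57.537177101531285
disp [ 111.80684154 -175.75314036]
0.74 [447.1, 259.3] [0.403 0.254 0.018]
0.52 [451.2, 282.3] [0.464 0.262 0.024]
0.51 [426.1, 228.7] [0.325 0.213 0.019]
```

View pics/h.png

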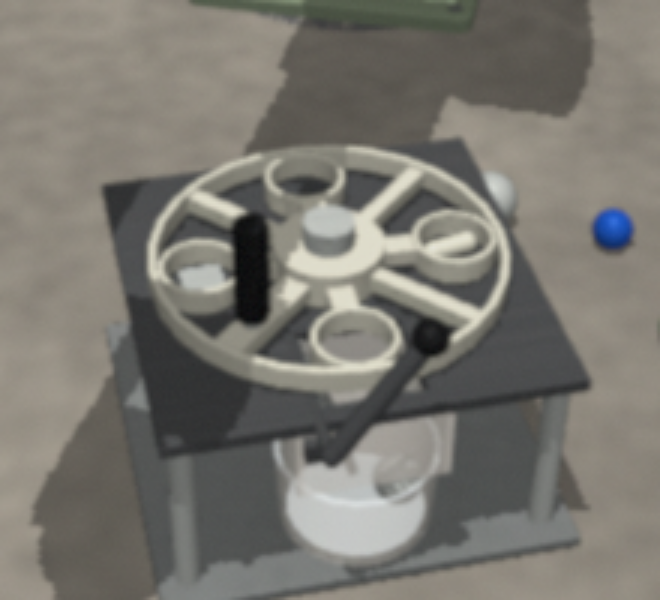

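The pocket over the hole at (355,335) is empty, and the ball shows inside the cup at about (400,475). The lever is fully over, and the nut and stir bar are still in their pockets.

```bash
python3 -c "
from rig import order; print(order.close_job())"
```

```text
the job is handed in; nothing more can be done
None
```

The steel ball is in the cup and the job is handed in, at about 14 s on the robot's clock.

- **Wheel:** I gripped the crank post and turned the wheel about 141° until the ball's pocket sat over the drop hole, with the trap shut. A picture before the trap was touched confirmed both.
- **Lever:** My first push moved the lever only part way. Its ball caught under the sloping finger linkage, giving about 15 N of upward force. I backed off, turned the gripper 90° and pushed with the flat side of the closed fingers until the lever met its stop at about 7 N.
- **Last checks:** In the final picture the pocket over the hole is empty and the ball shows through the clear cup. The lever leans fully to +y, the nut and stir bar are in their pockets, and the arm is clear of everything.
- **Check that failed:** The trained network did not report the ball inside the cup. It found only the other balls on the bench, so that result rests on the picture alone.

The gripper never touched the ball, and the highest wrist force I read was about 15 N.

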